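Present a tube's bar code to the reader and hold the sprung shutter open

TASK

Get the sample tube read in: turn the tube that stands in the reader's black cup until its bar code label squarely faces the scan window beside it, and let go of it, still standing upright in the cup. Then pull the reader's sprung shutter out by its upright black tab until the pointer stands at the long mark on the scale, which brings the shutter's opening over the window, and keep it there. The shutter springs shut when it is let go, so finish while holding the tab at the mark; leave the other things on the bench where they stand.

Things in the scene. Friction and masses are not known exactly. Their poses are not given: they have to be found in the camera images.
- scan_window (a point): Centre of the 20 x 26 mm scan window in the right (-y) face of the reader's white housing (122 x 80 mm, top 80 mm above the bench), 55 mm above the bench, behind the steel shutter. Axes as the reader: x towards the housing's rear end (the way the shutter shuts), y into the housing, z up. The window looks along -y at the tube 34 mm away. The reader is fixed to the bench.
- tube_center (a point): Centre, half-way up, of the 108 mm tall sample tube with a blue screw cap, which stands upright and loose in the cup; z along its axis. Body 28 mm across; cap 34 mm across, from 39.5 to 53.5 mm above this point, is the place to grip and twist it (from above nothing stands in the way at that height). About 50 g.
- tube_label (a point): Middle of the white bar code label on the sample tube's side, 14.5 mm from its axis. x points straight out of the label, z up the tube. A white paper seal strip runs from the label up and over the cap to its middle, on the same side. When the label faces the window its x axis points along scan_window's +y.
- nest_floor (a point): Centre of the floor of the black cup that holds the sample tube, 15 mm above the bench, in line with the window. Cup 40 mm across, rim 15 mm above its floor, 32 mm bore: the tube turns freely in it with about 2 mm play. Its foot rests on this floor when seated. Axes as the reader.
- shutter_tab (a point): Grip point of the shutter's upright black pull tab, 85 mm above the bench. The tab is a plate 12 mm thick along x, 40 mm wide along y, its top 100 mm above the bench; from there down to 57 mm there is free space before and behind it (58 mm to the housing when shut), below that a rod leads to the housing. Axes as the reader: x runs from the tab towards the housing (the way the shutter shuts), y to the housing's side, z up. It is pulled along -x.
- shutter_pointer (a point): Tip of the pointer that hangs from the side of the tab over the white scale, 13 mm above the bench; it moves with the shutter. Axes as the reader.
- open_mark (a point): The long black line across the white scale on the base, at the pointer's own line and height: the pointer must stand here. 40 mm along -x from the pointer's shut position; the last 22 mm of travel lie beyond it. Axes as the reader.
- shutter (a joint): Shutter travel in m: 0 shut (pointer at the short line nearest the housing), grows as the tab is pulled along -x, 0.040 at the long mark, 0.062 at the end stop. A spring draws it shut with 4 N at 0 and about 7 N at the mark, so it shuts itself when let go.
- spare_tube: Bystander: tube with an orange cap, 34 mm across, 108 mm tall, standing on the bench; origin under its centre. Leave it.
- beaker: Bystander: small clear beaker, 46 mm across, 59 mm tall; origin under its centre. Leave it.
- tally_counter: Bystander: white hand tally counter, 63 x 62 x 26 mm; origin under its centre. Leave it.
- marker: Bystander: marker pen lying flat, 134 mm long along its y axis, 15 mm wide; origin under its centre. Leave it.
- lens_cleaner: Bystander: dropper bottle with a pointed cap, 33 mm across, 93 mm tall; origin under its centre. Leave it.
- dish: Bystander: covered petri dish, 61 mm across, 15 mm tall; origin under its centre. Leave it.

How it is judged:
By the outcome, as a careful person would: the job done as asked, in the order asked, and still so for the second after the job is handed in, while the arm keeps its last pose, push and grip.
It also fails if it takes over 58 s, if anything falls off the work surface, if the arm or the gripper's body presses on something with over 40 N, if the wrist force passes 120 N, or if a joint passes its speed limit or range.

ROBOT

A 6-joint arm with a two-finger parallel gripper is mounted at the origin on a cart in front of the work surface, level with it; the furniture and walls round the work are solid. World frame = base frame: x ahead of the robot, y to its left, z up, the work surface at z = 0. Lengths are in m, angles in degrees, forces in N, time in s.
With the tool pointing down it reaches from about 0.3 to 0.75 m from the base axis. Payload 8.5 kg.
Tool frame: the origin (TCP) lies midway between the tips of the shut fingers; the grasp point (between the pads) lies 19 mm behind it; z points along the fingers, y is the line along which they close (so a half turn about z gives the same grasp; the last joint's range is limited). The gripper opens to 85 mm and grips with 20 to 120 N. Pads are 22 mm wide; open, the fingers measure 114 mm over their backs; the gripper's body (76 mm by 85 mm) begins 54 mm behind the grasp point. The pads swing forward as they close: fully open they stand 13 mm farther back than shut.
Start: joints at [-87.393, 21.807, 74.336, -0, 83.858, -12.336], TCP at [0.142, -0.531, 0.194] pointing down, gripper open.
Joint ranges: [-178.18, 178.18], [-50.72, 133.34], [12.68, 142.11], [-81.47, 261.47], [9.98, 163.14], [-165.26, 165.26]. Speed limits (degrees/s): [136.94, 136.94, 180, 180, 180, 180].

INTERFACE

Orientations are given as [roll, pitch, yaw] about the fixed x, y, z axes, in that order (R = Rz(yaw) Ry(pitch) Rx(roll)).
In Python, from plant import bot gives the robot as it stands.
- The arm moves only by the tool servo_tool, never from a script. Its arguments are lists of equal length, an entry for each row: "twist": the turn, a rotation vector about the tool's x, y, z in degrees, a list of three; "translation": the shift along the tool's x, y, z in m, a list of three; "jaw": the closure, from 0 (fully open) to 1 (shut). A call has 1 to 12 rows; each row shifts and turns the commanded pose from where the row before left it, along the tool's axes as they then stand; what a row does not reach is not made up. A row lasts 1/12 s, in which the tool goes at most 41.7 mm and 7.16 degrees, less where a joint would pass 70% of its speed; a pose out of reach is approached as far as the arm can. A call with a gripper value outside its range is refused whole. The fingers move at their own pace and stop on an object; "newtons" is the grip in N (left out, the last holds). Time passes only in rows, so rows that do not move let the fingers close. It gives the time, the measured TCP pose, the force, the opening and the grip force at its end, in the units of the state.
- bot.get_state(): the state, without advancing time (a new reading comes with each control period).
- bot.grab_frame(name): name is "side" or "top"; returns a dict with "pixels" (384x512x3 uint8, blue, green, red), "fovy" (degrees; the focal length in pixels is half the picture's height over the tangent of half this angle, whatever the lens; pixels are square), "cx", "cy" (the principal point, pixels), "k1" (the pictures are not rectified: a ray, as slopes to the right and down, at radius r is drawn at 1 + k1 r^2 times it, then the intrinsics apply), "extrinsics" (4x4, takes a point from world to camera coordinates). Camera axes: x right, y down, z forward; pixel columns grow to the right and rows downward; lengths in m; the calibration is good to about 2 mm. A picture is of the moment at which its call begins. There is no depth.
- bot.sign_off(): hands the job in; it is judged then, once.
Trained networks look in the newest picture that a camera, given by its name, has taken for a name from the list of things; names that differ only in an ending like _2 or _b are one class to them, and where a whole thing is asked for, a point or a joint stands for the part that bears it (a point fixed in the world has none). Each returns a list of dicts, best first, with "score" (0 to 1); they miss things now and then, are a little off and sometimes report something else, mostly with a low value. They report only what shows in the picture. A call takes as long as a camera call.
- bot.boxes_of(camera, label): "bbox" ([centre column, centre row, width, height] as shares, 0 to 1, of the picture: columns of its width, rows of its height, round what is visible of it).
The state is a dict: "clock": time; "joints": joint angles; "joint_velocities": joint speeds; "effort": joint torques, N m; "ee_pos": TCP position; "orientation": TCP orientation; "wrist_force": force on the tool from outside, world axes, zero at the start; "wrist_torque": the same for the moment, N m; "finger_gap": finger opening in m; "grip_force": force on a finger pad.
Only numpy, scipy, OpenCV 4.12 (cv2) and the standard library are available. Lean on these libraries where they do the work, as an engineer would, in place of code of your own. Each camera call takes 0.05 s, during which the arm holds its last target. There are 200 camera calls.

## Working session

There is one attempt and no reset: what is moved stays moved. The work goes in short steps, Python scripts to look and compute and a tool call to move; the robot and the scene stay as the last step left them, time stands still between calls to the robot, and variables do not carry over. Pictures are saved under pics/ and viewed, at most 10 in all, crops included, and the job is handed in when it is done.

Besides the shell and the picture viewer there is one more tool, called after "Emit:" as name(argument=value, ...), one argument or row to a line, values as JSON. servo_tool: Moves the arm, as the interface text tells. Its arguments: {"type":"object","properties":{"twist":{"type":"array","items":{"type":"array","items":{"type":"number"}}},"translation":{"type":"array","items":{"type":"array","items":{"type":"number"}}},"jaw":{"type":"array","items":{"type":"number"}},"newtons":{"type":"number"}},"required":["twist","translation","jaw"]}

```bash
mkdir -p pics; cat > h.py <<'E'
import numpy as np, cv2
from plant import bot
def cam(f):
    fl=f["pixels"].shape[0]/2/np.tan(np.radians(f["fovy"]/2)); return fl,f["cx"],f["cy"],f["k1"],np.array(f["extrinsics"])
def proj(f,P):
    fl,cx,cy,k,E=cam(f); p=E[:3,:3]@np.array(P)+E[:3,3]; s=p[:2]/p[2]; s=s*(1+k*(s@s)); return s*fl+[cx,cy]
def ray(f,uv):
    fl,cx,cy,k,E=cam(f); d=(np.array(uv,float)-[cx,cy])/fl; s=d.copy()
    for _ in range(30): s=d/(1+k*(s@s))
    R=E[:3,:3]; return -R.T@E[:3,3], R.T@np.array([s[0],s[1],1])
def at(f,uv,z):
    o,d=ray(f,uv); return o+d*(z-o[2])/d[2]
def tri(rs):
    A=0;b=0
    for o,d in rs:
        d=d/np.linalg.norm(d); M=np.eye(3)-np.outer(d,d); A=A+M; b=b+M@o
    return np.linalg.solve(A,b)
E
python3 - <<'E'
from h import *
for n in ("top","side"):
    f=bot.grab_frame(n); cv2.imwrite(f"pics/{n}0.png",cv2.resize(f["pixels"],(800,600),interpolation=cv2.INTER_CUBIC)); cv2.imwrite(f"pics/{n}raw0.png",f["pixels"])
    fl,cx,cy,k,E=cam(f); print(n,fl,cx,cy,k,np.round(-E[:3,:3].T@E[:3,3],3),np.round(E[:3,:3],2).tolist())
    for l in ["scan_window","tube_center","tube_label","nest_floor","shutter_tab","shutter_pointer","open_mark","spare_tube","lens_cleaner"]:
        for b in bot.boxes_of(n,l)[:2]:
            x=np.array(b["bbox"])*[512,384,512,384]; print(l,round(b["score"],2),np.round(x,1))
print(bot.get_state())
E
```

```text
top 433.29125505634204 261.11773555195373 194.87541443380965 -0.0503241131377033 [0.512 0.109 0.946] [[0.01, -1.0, 0.01], [-0.99, -0.01, -0.12], [0.12, -0.01, -0.99]]
scan_window 0.63 [258.7 221.   84.8 142.8]
tube_center 0.7 [276.3 234.2  19.5  25.3]
tube_center 0.5 [282.4 182.2  18.3  22.1]
tube_label 0.7 [282.6 183.9  16.9  20. ]
tube_label 0.55 [200.4 204.7  21.5  27.5]
nest_floor 0.61 [261.3 220.3  88.3 140.1]
shutter_tab 0.51 [274.7 233.4  20.7  27.6]
shutter_pointer 0.51 [275.8 233.6  18.9  27. ]
open_mark 0.76 [262.  220.5  86.6 142.1]
spare_tube 0.53 [328.8 161.   23.6  24.3]
lens_cleaner 0.61 [195.7 162.4  17.6  22.5]
side 457.35418413379955 255.02098163187992 189.93017932457974 -0.14559597284255232 [0.586 1.155 0.483] [[-1.0, -0.0, -0.01], [0.0, 0.36, -0.93], [0.01, -0.93, -0.36]]
scan_window 0.86 [262.8 204.4 121.4  57.5]
tube_center 0.8 [238.1 175.3   8.3  20.9]
tube_center 0.17 [272.9 184.2  18.7  23.1]
tube_label 0.48 [237.  175.6  14.1  16.3]
shutter_tab 0.82 [275.  189.6  23.7  31.2]
shutter_tab 0.69 [271.8 182.1  17.   26.7]
shutter_pointer 0.49 [274.9 188.6  26.3  29.6]
open_mark 0.76 [263.  203.9 118.6  55.3]
spare_tube 0.68 [220.3 173.8  14.4  28.1]
lens_cleaner 0.92 [212.5 231.1  13.6  37.3]
{'clock': 1.0, 'joints': array([-8.73919927e+01,  2.18081035e+01,  7.43350444e+01,  5.82351085e-04,
        8.38564355e+01, -1.23366628e+01]), 'joint_velocities': array([-0.01442295, -0.01111684,  0.0453517 ,  0.01238259,  0.04870646,
       -0.04221943]), 'effort': array([ 1.82849068e-03, -4.48333240e+01, -2.31464249e+01, -1.74072279e-04,
        5.70079483e-04, -1.31747592e-05]), 'ee_pos': array([ 0.1418297 , -0.53139438,  0.19431288]), 'orientation': array([ 1.79999469e+02, -4.76641377e-04,  1.49446077e+01]), 'wrist_force': array([ 0.54379922, -0.12781615, -0.13055578]), 'wrist_torque': array([ 0.03213669,  0.00421329, -0.00480484]), 'grip_force': 0.0, 'finger_gap': 0.08572510080598837}
```

```bash
python3 - <<'E'
import cv2
for n,(a,b,c,d) in {"top":(160,120,200,190),"side":(170,120,180,130)}.items():
    i=cv2.imread(f"pics/{n}raw0.png")[b:b+d,a:a+c]; s=800/c if n=="side" else 3
    cv2.imwrite(f"pics/{n}c.png",cv2.resize(i,(c*4,d*4) if n=="side" else (c*3,d*3),interpolation=cv2.INTER_CUBIC))
E
```

```text
(no output)
```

View pics/topc.png

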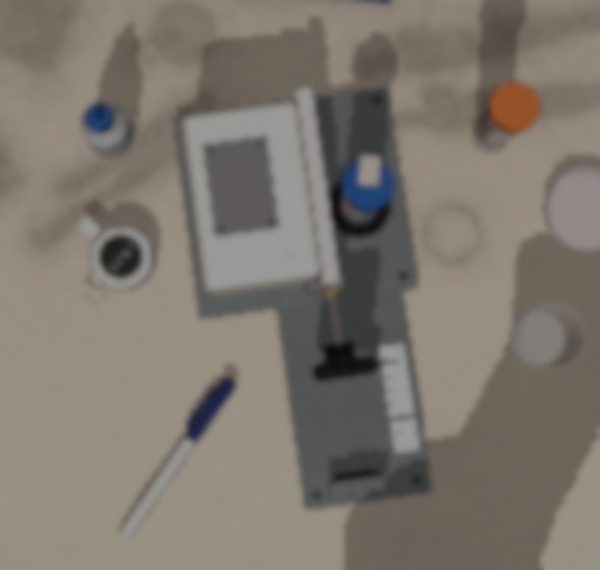

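View pics/sidec.png

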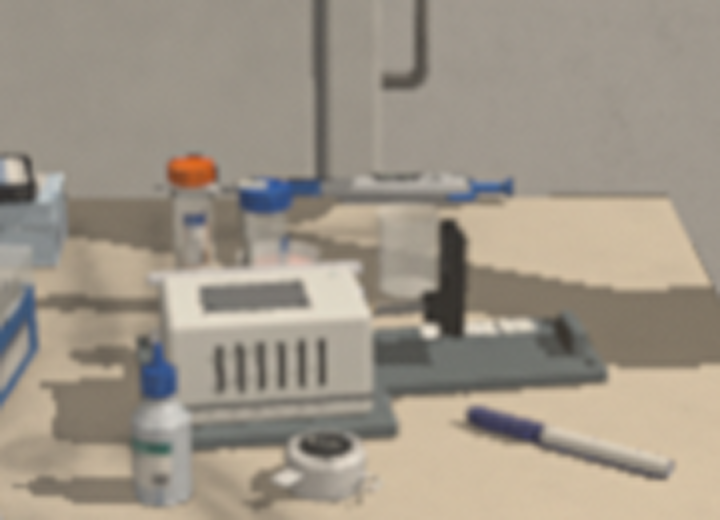

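The top view (crop ×3, origin 160,120) shows the blue cap at about (367,185), its white seal strip pointing towards world +x, the tab at (345,370) and the scale's long mark at (403,417). The reader is tilted about 8°. The side view shows the blue cap behind the housing and the tab at crop (453,280). The next step is precise measurement.

```bash
cat >> h.py <<'E'
from scipy.ndimage import map_coordinates
def edge(f,a,b,w=4,n=60,ch=None):
    g=cv2.GaussianBlur(cv2.cvtColor(f["pixels"],cv2.COLOR_BGR2GRAY).astype(np.float32),(0,0),0.7)
    a=np.array(a,float);b=np.array(b,float);d=(b-a)/np.linalg.norm(b-a);nn=np.array([-d[1],d[0]]);t=np.arange(-w,w+.01,.1)
    P=[]
    for s in np.linspace(0,1,n):
        q=a+(b-a)*s+t[:,None]*nn; v=map_coordinates(g,[q[:,1],q[:,0]],order=1); k=np.argmax(abs(np.gradient(v))); P.append(q[k])
    P=np.array(P,np.float32); vx,vy,x,y=cv2.fitLine(P,cv2.DIST_HUBER,0,.01,.01).ravel(); c=np.array([x,y]);u=np.array([vx,vy])
    return c+u*((a-c)@u), c+u*((b-c)@u)
def crop(c,o=(160,120),s=3): return (np.array(c,float)+.5)/s-.5+o
def capstrip(f):
    h=cv2.cvtColor(f["pixels"],cv2.COLOR_BGR2HSV)
    return h
E
python3 - <<'E'
from h import *
f=bot.grab_frame("top")
for n,a,b,z in [("baseR1",(388,105),(412,275),.01),("baseR2",(407,300),(428,480),.01),("housL",(184,122),(205,285),.08),("scaleL",(380,350),(393,440),.012),("scaleR",(402,350),(418,445),.012),("tabfront",(320,378),(374,371),.1),("housFront",(212,290),(310,277),.08),("housRear",(190,116),(290,104),.08)]:
    p,q=edge(f,crop(a),crop(b)); A=at(f,p,z);B=at(f,q,z); d=A-B
    print(n,np.round(A,4),np.round(B,4),"ang",round(np.degrees(np.arctan2(d[1],d[0])),2))
px=f["pixels"]; hsv=cv2.cvtColor(px,cv2.COLOR_BGR2HSV)
x0,y0,x1,y1=268,168,296,196
print("H/S/V rows"); 
for r in range(y0,y1): print(r," ".join(f"{'B' if hsv[r,c,1]>120 and 95<hsv[r,c,0]<130 else ('W' if hsv[r,c,2]>130 and hsv[r,c,1]<90 else '.')}" for c in range(x0,x1)))
E
```

```text
baseR1 [0.714  0.0367 0.01  ] [0.5896 0.0159 0.01  ] ang 9.51
baseR2 [0.5703 0.0275 0.01  ] [0.4424 0.0117 0.01  ] ang 7.06
housL [0.6858 0.1813 0.08  ] [0.5755 0.1648 0.08  ] ang 8.52
scaleL [0.5344 0.045  0.012 ] [0.4707 0.0349 0.012 ] ang 9.08
scaleR [0.535  0.0256 0.012 ] [0.4675 0.0154 0.012 ] ang 8.59
tabfront [0.5127 0.0881 0.1   ] [0.5187 0.0534 0.1   ] ang 99.68
housFront [0.5716 0.1601 0.08  ] [0.5809 0.0949 0.08  ] ang 98.14
housRear [0.69   0.1769 0.08  ] [0.6996 0.1093 0.08  ] ang 98.04
H/S/V rows
168 . . . . . . . . . . . . . . . . . . . . . . . . . W W W
169 . . . . . . . . . . . . . . . . . . . . . . . . . W W W
170 . . . . . . . . . . . . . . . . . . . . . . . . . W W W
171 . . . . . . . . . . . . . . . . . . . . . . . . . W W W
172 . . . . . . . . . . . . . . . . . . . . . . . . . . W W
173 . . . . . . . . . . . . . W W W W W . . . . . . . . W W
174 . . . . . . . . . . . . . W W W W W . . . . . . . . W W
175 . . . . . . . . B B B . . W W W W W . . . . . . . . W W
176 . . . . . . . . B B B . . W W W W W . . B . . . . . W W
177 . . . . . . . B B B . . W W W W W W . . 
[... 395 characters left out ...]
 B B B B B B B B B B B B B B . . . . . .
185 . . . . . . . B B B B B B B B B B B B B B B . . . . . .
186 W . . . . . . . B B B B B B B B B B B B B B . . . . . .
187 W . . . . . . . . B B B B B B B B B B B B . . . . . . .
188 W . . . . . . . . . B B B B B B B B B B B . . . . . . .
189 W . . . . . . . . . . . B B B B B B B B . . . . . . . .
190 W . . . . . . . . . . . . . . . . . . . . . . . . . . .
191 W . . . . . . . . . . . . . . . . . . . . . . . . . . .
192 W . . . . . . . . . . . . . . . . . . . . . . . . . . .
193 W W . . . . . . . . . . . . . . . . . . . . . . . . . .
194 W W . . . . . . . . . . . . . . . . . . . . . . . . . .
195 W W . . . . . . . . . . . . . . . . . . . . . . . . . .
```

```bash
cat >> h.py <<'E'
from scipy.optimize import least_squares
def patch(f,c,z,half=.025,n=200):
    t=np.linspace(half,-half,n); M=np.array([[proj(f,[c[0]+a,c[1]+b,z]) for b in t] for a in t],np.float32)
    return cv2.remap(f["pixels"],M[...,0],M[...,1],cv2.INTER_CUBIC)   # up=+x, left=+y
def capfit(f,c0,zt=.123,zb=.109,r=.017):
    hsv=cv2.cvtColor(f["pixels"],cv2.COLOR_BGR2HSV).astype(int)
    u0=proj(f,[*c0,zt]); yy,xx=np.mgrid[:384,:512]; near=np.hypot(xx-u0[0],yy-u0[1])<16
    m=((hsv[...,1]>110)&(abs(hsv[...,0]-112)<20)&near)
    pts=np.argwhere(m)[:,::-1].astype(np.int32); h=cv2.convexHull(pts).reshape(-1,2).astype(np.float32)
    M=cv2.moments(h); t=np.array([M["m10"],M["m01"]])/M["m00"]
    a=np.linspace(0,2*np.pi,72)
    def hull(c):
        P=np.array([proj(f,[c[0]+r*np.cos(k),c[1]+r*np.sin(k),z]) for k in a for z in (zt,zb)],np.float32)
        return cv2.convexHull(P)
    def pred(c):
        M=cv2.moments(hull(c)); return np.array([M["m10"],M["m01"]])/M["m00"]
    c=least_squares(lambda c:pred(c)-t,c0,diff_step=1e-3).x
    return c,M["m00"],cv2.contourArea(hull(c))
def strip(f,c,z=.123):
    p=patch(f,c,z).astype(float); t=np.linspace(25,-25,200); X,Y=np.meshgrid(t,t,indexing="ij")
    sat=p.max(2)-p.min(2); w=np.clip(1-sat/90,0,1)*(p.min(2)>90)*(np.hypot(X,Y)<15.5)
    cx,cy=(w*X).sum()/w.sum(),(w*Y).sum()/w.sum()
    C=np.cov(np.vstack([X.ravel(),Y.ravel()]),aweights=w.ravel()); e,v=np.linalg.eigh(C); d=v[:,1]; d=d*np.sign(d@[cx,cy])
    return np.degrees(np.arctan2(cy,cx)),np.degrees(np.arctan2(d[1],d[0])),(cx,cy),np.sqrt(e)
E
python3 - <<'E'
from h import *
f=bot.grab_frame("top"); c0=at(f,(281.7,182),.123)[:2]; print(c0)
c,A,B=capfit(f,c0); print("cap top",c,A,B,strip(f,c))
s=bot.grab_frame("side")
g=cv2.cvtColor(s["pixels"],cv2.COLOR_BGR2HSV).astype(int); m=(g[...,1]>110)&(abs(g[...,0]-112)<20); m[:,:225]=0;m[:,245:]=0;m[:155]=0;m[178:]=0
print("side blue cols",np.argwhere(m)[:,1].min(),np.argwhere(m)[:,1].max(),np.argwhere(m).mean(0)[::-1],"pred",proj(s,[*c,.116]))
P=patch(f,c,.123,.025,240)
# tab patch at z=.1 & scale patch z=.013
yaw=np.radians(8.3); tp=at(f,crop((345,370)),.1)
Q=patch(f,tp,.1,.04,300); R=patch(f,at(f,crop((395,385)),.013),.013,.05,300); print("tab ctr",tp,"scale ctr",at(f,crop((395,385)),.013))
V=np.full((540,620,3),0,np.uint8); V[:240,:240]=P; V[240:,:300]=Q; V[240:,310:610]=R; cv2.imwrite("pics/patch.png",V)
E
```

```text
[0.63593997 0.0600058 ]
cap top [0.63728891 0.05945197] 213.5 259.09619990363717 (np.float64(-7.271996198486134), np.float64(-8.112475728392157), (np.float64(7.388779343980448), np.float64(-0.9428541010451088)), array([4.01856516, 4.35663943]))
side blue cols 231 244 [237.37681159 168.73913043] pred [237.41039074 167.95120334]
tab ctr [0.51950135 0.07220551 0.1       ] scale ctr [0.5097872  0.03267471 0.013     ]
```

View pics/patch.png

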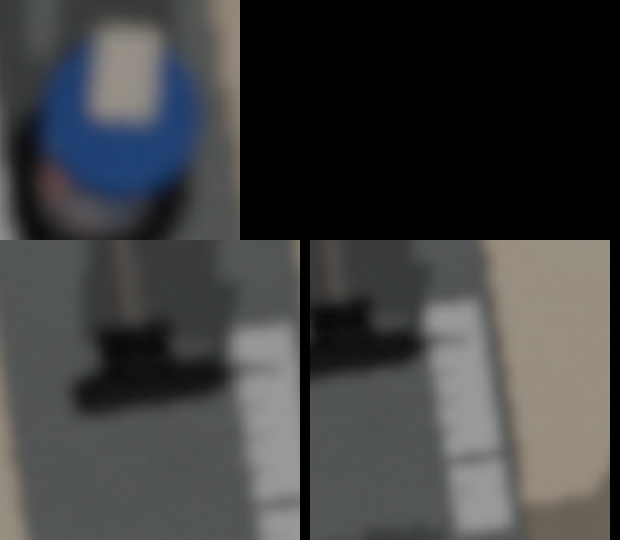

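The patch shows the cap disc centred at about (121,117), the strip pointing about -5° from world +x, and the tab top centred near patch (152,391), i.e. (0.519, 0.072). The reader yaw is about 8.5°, so the label needs about +103° of turn. I'll approach the cap now.

Emit:
servo_tool(
  twist=[
    [0,0,0],
    [0,0,0],
    [0,0,0],
    [0,0,0],
    [0,0,0],
    [0,0,0],
    [0,0,0],
    [0,0,0],
    [0,0,0],
    [0,0,0],
    [0,0,0],
    [0,0,0],
  ],
  translation=[
    [0.0263,-0.0185,0],
    [0.0263,-0.0185,0],
    [0.0263,-0.0185,0],
    [0.0263,-0.0185,0],
    [0.0263,-0.0185,0],
    [0.0263,-0.0185,0],
    [0.0263,-0.0185,0],
    [0.0263,-0.0185,0],
    [0.0263,-0.0185,0],
    [0.0263,-0.0185,0],
    [0.0263,-0.0185,0],
    [0.0263,-0.0185,0],
  ],
  jaw=[0.3,0.3,0.3,0.3,0.3,0.3,0.3,0.3,0.3,0.3,0.3,0.3],
  newtons=25,
)

```text
clock: 2.15
ee_pos: [0.3903, -0.2342, 0.1945]
orientation: [180.0, -0.0, 14.9]
wrist_force: [1.3, -0.5, 1.0]
finger_gap: 0.0597
grip_force: 0.0
```

Emit:
servo_tool(
  twist=[
    [0,0,0],
    [0,0,0],
    [0,0,0],
    [0,0,0],
    [0,0,0],
    [0,0,0],
    [0,0,0],
    [0,0,0],
    [0,0,-4],
    [0,0,-4],
    [0,0,-4],
    [0,0,-4],
  ],
  translation=[
    [0.0263,-0.0185,0],
    [0.0263,-0.0185,0],
    [0.0263,-0.0185,0],
    [0.0263,-0.0185,0],
    [0.0263,-0.0185,0],
    [0.0263,-0.0185,0],
    [0.0263,-0.0185,0],
    [0.0263,-0.0185,0],
    [0,0,0],
    [0,0,0],
    [0,0,0],
    [0,0,0],
  ],
  jaw=[0.3,0.3,0.3,0.3,0.3,0.3,0.3,0.3,0.3,0.3,0.3,0.3],
)

```text
clock: 3.15
ee_pos: [0.5547, -0.038, 0.1942]
orientation: [-180.0, 0.0, 31.2]
wrist_force: [-0.4, -0.2, -0.4]
finger_gap: 0.0596
grip_force: 0.0
```

```bash
cat >> h.py <<'E'
def goto(P):
    s=bot.get_state(); y=np.radians(s["orientation"][2]); d=np.array(P)-s["ee_pos"]; c,n=np.cos(y),np.sin(y)
    return "tool shift",np.round([d[0]*c+d[1]*n,d[0]*n-d[1]*c,-d[2]],4),"yaw",s["orientation"].round(2),"pos",s["ee_pos"].round(4),"q",s["joints"].round(1),"gap",round(s["finger_gap"],4),"t",s["clock"],"F",np.round(s["wrist_force"],1),round(s["grip_force"],1)
E
python3 - <<'E'
from h import *
print(goto([.637,.0595,.098]))
s=bot.grab_frame("side"); print("tab top pred side",proj(s,[.519,.072,.1]),"expect about 283,175.5")
E
```

```text
('tool shift', array([ 0.1209, -0.0408,  0.0962]), 'yaw', array([-1.7999e+02,  1.0000e-02,  3.1170e+01]), 'pos', array([ 0.5547, -0.038 ,  0.1942]), 'q', array([-16.1,  22.4,  73.4,   0. ,  84.2,  42.7]), 'gap', 0.0596, 't', 3.15, 'F', array([-0.4, -0.2, -0.4]), 0.0)
tab top pred side [284.42727848 175.41646054] expect about 283,175.5
```

Emit:
servo_tool(
  twist=[
    [0,0,0],
    [0,0,0],
    [0,0,0],
    [0,0,0],
    [0,0,0],
    [0,0,0],
    [0,0,0],
    [0,0,0],
    [0,0,0],
    [0,0,0],
    [0,0,0],
  ],
  translation=[
    [0.0242,-0.0082,0],
    [0.0242,-0.0082,0],
    [0.0242,-0.0082,0],
    [0.0242,-0.0082,0],
    [0.0242,-0.0082,0],
    [0,0,0],
    [0,0,0.02],
    [0,0,0.02],
    [0,0,0.01],
    [0,0,0],
    [0,0,0],
  ],
  jaw=[0.3,0.3,0.3,0.3,0.3,0.3,0.3,0.3,0.3,0.3,0.3],
)

```text
clock: 4.12
ee_pos: [0.6373, 0.0588, 0.1447]
orientation: [-180.0, 0.0, 30.9]
wrist_force: [0.5, -0.7, 0.7]
finger_gap: 0.06
grip_force: 0.0
```

```bash
python3 - <<'E'
from h import *
print(goto([.6375,.0595,.095]))
f=bot.grab_frame("top");s=bot.grab_frame("side")
a=f["pixels"][140:230,230:340];b=s["pixels"][100:200,190:290]
V=np.zeros((500,800,3),np.uint8); V[:360,:440]=cv2.resize(a,None,fx=4,fy=4,interpolation=2); V[:350,445:795]=cv2.resize(b,None,fx=3.5,fy=3.5,interpolation=2); cv2.imwrite("pics/ap.png",V[:360])
E
```

```text
('tool shift', array([ 0.0005, -0.0005,  0.0497]), 'yaw', array([-1.800e+02,  1.000e-02,  3.089e+01]), 'pos', array([0.6373, 0.0588, 0.1447]), 'q', array([-5.3, 33. , 63.5, -0. , 83.6, 53.8]), 'gap', 0.06, 't', 4.1167, 'F', array([ 0.5, -0.7,  0.7]), 0.0)
```

View pics/ap.png

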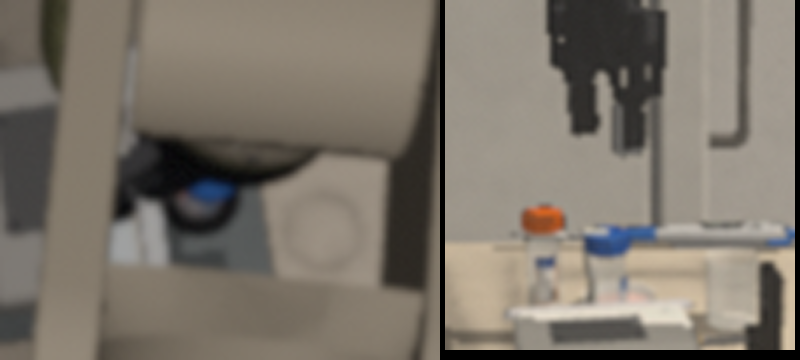

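The side view shows the finger tips straddling the cap's column (about 607), so the alignment is good. The arm blocks the top view. I'll lower and grip.

Emit:
servo_tool(
  twist=[
    [0,0,0],
    [0,0,0],
    [0,0,0],
    [0,0,0],
    [0,0,0],
    [0,0,0],
    [0,0,0],
    [0,0,0],
    [0,0,0],
    [0,0,0],
    [0,0,0],
    [0,0,0],
  ],
  translation=[
    [0.0005,-0.0005,0.01],
    [0,0,0.01],
    [0,0,0.01],
    [0,0,0.01],
    [0,0,0.01],
    [0,0,0],
    [0,0,0],
    [0,0,0],
    [0,0,0],
    [0,0,0],
    [0,0,0],
    [0,0,0],
  ],
  jaw=[0.3,0.3,0.3,0.3,0.3,0.3,0.4,0.5,0.6,0.7,0.7,0.7],
  newtons=20,
)

```text
clock: 5.22
ee_pos: [0.6376, 0.0598, 0.0946]
orientation: [180.0, -0.0, 30.9]
wrist_force: [0.0, 1.1, -0.3]
finger_gap: 0.0252
grip_force: 0.0
```

```bash
python3 - <<'E'
from h import *
print(goto([.6375,.0595,.095]))
s=bot.grab_frame("side")
b=s["pixels"][100:220,180:300]
cv2.imwrite("pics/ap2.png",cv2.resize(b,None,fx=5,fy=5,interpolation=2))
print(proj(s,[.6376,.0598,.0946]),proj(s,[.6376,.0598,.1136]))
for l in["tube_center"]: print([(round(x["score"],2),np.round(np.array(x["bbox"])*[512,384,512,384],1)) for x in bot.boxes_of("side",l)])
E
```

```text
('tool shift', array([-0.0002,  0.0002, -0.0004]), 'yaw', array([ 1.7998e+02, -2.0000e-02,  3.0940e+01]), 'pos', array([0.6376, 0.0598, 0.0946]), 'q', array([-5.2, 35.3, 67.6,  0. , 77. , 53.8]), 'gap', 0.0252, 't', 5.2167, 'F', array([ 0. ,  1.1, -0.3]), 0.0)
[237.44335015 175.98562029] [237.29978384 168.89672458]
[(0.67, array([237.8, 175.1,   8.5,  18.3]))]
```

View pics/ap2.png

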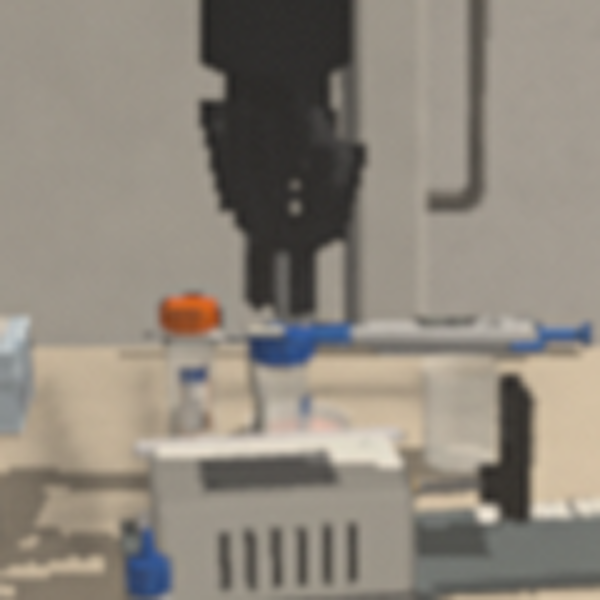

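The fingers closed above the cap. In the side view the tips end at raw row about 161, where the reported TCP projects to row 176, so the tips are really some 35–40 mm higher than reported. I'll open, step down and check.

Emit:
servo_tool(
  twist=[
    [0,0,0],
    [0,0,0],
    [0,0,0],
    [0,0,0],
    [0,0,0],
    [0,0,0],
    [0,0,0],
  ],
  translation=[
    [0,0,0],
    [0,0,0],
    [0,0,0],
    [0,0,0],
    [0,0,0.005],
    [0,0,0.005],
    [0,0,0],
  ],
  jaw=[0.3,0.3,0.3,0.3,0.3,0.3,0.3],
)

```text
clock: 5.9
ee_pos: [0.6368, 0.0598, 0.0829]
orientation: [-179.9, 0.1, 30.9]
wrist_force: [-0.2, -0.2, -0.3]
finger_gap: 0.0598
grip_force: 0.0
```

```bash
python3 - <<'E'
from h import *
print(goto([.6375,.0595,.095]))
s=bot.grab_frame("side");f=bot.grab_frame("top")
V=np.zeros((400,800,3),np.uint8)
V[:,:400]=cv2.resize(s["pixels"][110:190,195:275],(400,400),interpolation=2)
V[:,400:]=cv2.resize(f["pixels"][140:220,240:320],(400,400),interpolation=2)
cv2.imwrite("pics/ap3.png",V)
p=bot.get_state()["ee_pos"]
# predicted tips, gap 60, line 121deg
for sg in(1,-1):
    q=p+np.array([sg*.03*np.cos(np.radians(121)),sg*.03*np.sin(np.radians(121)),0]); print([ (dz,((proj(s,q+[0,0,dz])-[195,110])*5).round(), ((proj(f,q+[0,0,dz])-[240,140])*5+[400,0]).round()) for dz in(0,.04)])
E
```

```text
('tool shift', array([ 0.0004,  0.0007, -0.0121]), 'yaw', array([-1.7992e+02,  1.1000e-01,  3.0940e+01]), 'pos', array([0.6368, 0.0598, 0.0829]), 'q', array([-5.2, 36. , 68.5, -0. , 75.7, 53.8]), 'gap', 0.0598, 't', 5.9, 'F', array([-0.2, -0.2, -0.3]), 0.0)
[(0, array([242., 367.]), array([539., 259.])), (0.04, array([241., 291.]), array([542., 246.]))]
[(0, array([186., 333.]), array([667., 184.])), (0.04, array([184., 260.]), array([676., 167.]))]
```

View pics/ap3.png

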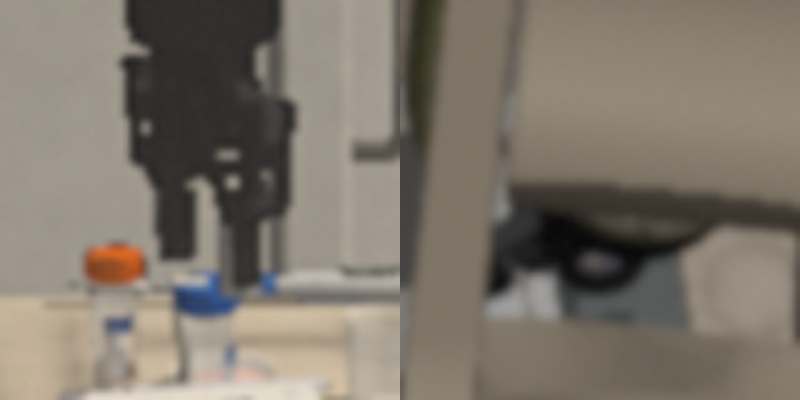

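The tips match a prediction with +40 mm in z: observed crop (178,260) and (240,288), against (184,260) and (241,291). The real tip height is therefore reported z + 0.039. I'll go down 25 mm more and grip.

Emit:
servo_tool(
  twist=[
    [0,0,0],
    [0,0,0],
    [0,0,0],
    [0,0,0],
    [0,0,0],
  ],
  translation=[
    [0.0004,0.0006,0.006],
    [0,0,0.006],
    [0,0,0.006],
    [0,0,0.005],
    [0,0,0],
  ],
  jaw=[0.3,0.3,0.3,0.3,0.3],
)

```text
clock: 6.42
ee_pos: [0.6374, 0.0595, 0.0598]
orientation: [-179.9, 0.1, 30.9]
wrist_force: [0.2, -0.0, 0.0]
finger_gap: 0.06
grip_force: 0.0
```

Emit:
servo_tool(
  twist=[
    [0,0,0],
    [0,0,0],
    [0,0,0],
    [0,0,0],
    [0,0,0],
    [0,0,0],
    [0,0,0],
    [0,0,0],
  ],
  translation=[
    [0,0,0],
    [0,0,0],
    [0,0,0],
    [0,0,0],
    [0,0,0],
    [0,0,0],
    [0,0,0],
    [0,0,0],
  ],
  jaw=[0.4,0.45,0.5,0.55,0.6,0.65,0.7,0.7],
  newtons=20,
)

```text
clock: 7.08
ee_pos: [0.6383, 0.0595, 0.0617]
orientation: [180.0, -0.0, 30.9]
wrist_force: [-0.2, -0.4, 2.8]
finger_gap: 0.0329
grip_force: 20.1
```

The cap is gripped (gap 33 mm, 20 N). Now the +103.5° turn.

Emit:
servo_tool(
  twist=[
    [0,0,-6],
    [0,0,-6],
    [0,0,-6],
    [0,0,-6],
    [0,0,-6],
    [0,0,-6],
    [0,0,-6],
    [0,0,-6],
    [0,0,-6],
  ],
  translation=[
    [0,0,0],
    [0,0,0],
    [0,0,0],
    [0,0,0],
    [0,0,0],
    [0,0,0],
    [0,0,0],
    [0,0,0],
    [0,0,0],
  ],
  jaw=[0.7,0.7,0.7,0.7,0.7,0.7,0.7,0.7,0.7],
)

```text
clock: 7.83
ee_pos: [0.6382, 0.0596, 0.0617]
orientation: [180.0, -0.0, 85.2]
wrist_force: [-1.4, 0.9, 2.9]
finger_gap: 0.0327
grip_force: 20.1
```

Emit:
servo_tool(
  twist=[
    [0,0,-6],
    [0,0,-6],
    [0,0,-6],
    [0,0,-6],
    [0,0,-6],
    [0,0,-6],
    [0,0,-6],
    [0,0,-6],
    [0,0,-1.5],
    [0,0,0],
    [0,0,0],
  ],
  translation=[
    [0,0,0],
    [0,0,0],
    [0,0,0],
    [0,0,0],
    [0,0,0],
    [0,0,0],
    [0,0,0],
    [0,0,0],
    [0,0,0],
    [0,0,0],
    [0,0,0],
  ],
  jaw=[0.7,0.7,0.7,0.7,0.7,0.7,0.7,0.7,0.7,0.7,0.7],
)

```text
clock: 8.75
ee_pos: [0.6382, 0.0594, 0.0616]
orientation: [180.0, 0.0, 134.4]
wrist_force: [-1.0, -0.4, 4.2]
finger_gap: 0.033
grip_force: 20.2
```

Emit:
servo_tool(
  twist=[
    [0,0,0],
    [0,0,0],
    [0,0,0],
    [0,0,0],
    [0,0,0],
    [0,0,0],
    [0,0,0],
    [0,0,0],
    [0,0,0],
    [0,0,0],
    [0,0,0],
  ],
  translation=[
    [0,0,0],
    [0,0,0],
    [0,0,0],
    [0,0,0],
    [0,0,0],
    [0,0,0],
    [0,0,-0.01],
    [0,0,-0.02],
    [0,0,-0.02],
    [0,0,-0.02],
    [0,0,-0.02],
  ],
  jaw=[0.6,0.55,0.5,0.4,0.3,0.3,0.3,0.3,0.3,0.3,0.3],
)

```text
clock: 9.67
ee_pos: [0.6381, 0.0595, 0.1532]
orientation: [180.0, 0.0, 134.4]
wrist_force: [-0.1, 0.1, -0.3]
finger_gap: 0.0596
grip_force: 0.0
```

Emit:
servo_tool(
  twist=[
    [0,0,0],
    [0,0,0],
    [0,0,0],
    [0,0,0],
    [0,0,0],
    [0,0,0],
    [0,0,0],
    [0,0,0],
    [0,0,0],
    [0,0,0],
    [0,0,0],
  ],
  translation=[
    [-0.004,-0.032,0],
    [-0.004,-0.032,0],
    [-0.004,-0.032,0],
    [-0.004,-0.032,0],
    [-0.004,-0.032,0],
    [-0.004,-0.032,0],
    [-0.004,-0.032,0],
    [-0.004,-0.032,0],
    [-0.004,-0.032,0],
    [-0.004,-0.032,0],
    [0,0,0],
  ],
  jaw=[0.3,0.3,0.3,0.3,0.3,0.3,0.3,0.3,0.3,0.3,0.3],
)

```text
clock: 10.58
ee_pos: [0.4354, -0.1965, 0.1522]
orientation: [-179.9, 0.1, 134.2]
wrist_force: [0.3, -0.1, 0.1]
finger_gap: 0.0599
grip_force: 0.0
```

```bash
python3 - <<'E'
from h import *
print(goto([.519,.072,.06]))
f=bot.grab_frame("top");s=bot.grab_frame("side")
c,A,B=capfit(f,[.637,.0595]); print(c,A,B,strip(f,[.637,.0595]))
V=np.zeros((450,780,3),np.uint8)
V[:400,:400]=patch(f,[.637,.0595],.123,.025,400)
V[:,405:]=cv2.resize(f["pixels"][160:250,255:330],None,fx=5,fy=5,interpolation=2)
cv2.imwrite("pics/after.png",V)
E
```

```text
('tool shift', array([0.1342, 0.2472, 0.0922]), 'yaw', array([-1.7993e+02,  7.0000e-02,  1.3420e+02]), 'pos', array([ 0.4354, -0.1965,  0.1522]), 'q', array([-38.5,  16.8,  89.6,  -0.1,  73.6, -82.7]), 'gap', 0.0599, 't', 10.5833, 'F', array([ 0.3, -0.1,  0.1]), 0.0)
[0.63906489 0.0576247 ] 197.0 259.20926730241627 (np.float64(83.87756824941201), np.float64(96.50657424281292), (np.float64(0.7645451133715526), np.float64(7.1276178332622955)), array([3.04452435, 4.4225949 ]))
```

View pics/after.png

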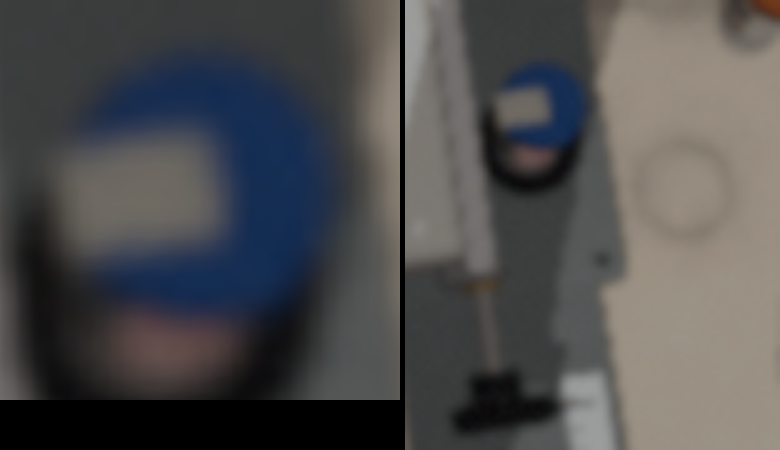

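The left patch shows the strip's edges tilted about 9–10°, so the label points at about 99° against the target of 98.5°: square to the window, and the tube is upright in the cup. Next is the tab.

Emit:
servo_tool(
  twist=[
    [0,0,0],
    [0,0,0],
    [0,0,0],
    [0,0,0],
    [0,0,0],
    [0,0,0],
    [0,0,0],
    [0,0,0],
    [0,0,0],
    [0,0,0],
    [0,0,0],
  ],
  translation=[
    [0.0134,0.0247,0],
    [0.0134,0.0247,0],
    [0.0134,0.0247,0],
    [0.0134,0.0247,0],
    [0.0134,0.0247,0],
    [0.0134,0.0247,0],
    [0.0134,0.0247,0],
    [0.0134,0.0247,0],
    [0.0134,0.0247,0],
    [0.0134,0.0247,0],
    [0,0,0],
  ],
  jaw=[0.5,0.5,0.5,0.5,0.5,0.5,0.5,0.5,0.5,0.5,0.5],
)

```text
clock: 11.6
ee_pos: [0.521, 0.0807, 0.1516]
orientation: [179.9, -0.0, 134.8]
wrist_force: [-0.8, 0.6, -1.3]
finger_gap: 0.0427
grip_force: 0.0
```

Emit:
servo_tool(
  twist=[
    [0,0,6],
    [0,0,6],
    [0,0,6],
    [0,0,6],
    [0,0,6],
    [0,0,5.7],
    [0,0,0],
    [0,0,0],
    [0,0,0],
    [0,0,0],
  ],
  translation=[
    [0,0,0],
    [0,0,0],
    [0,0,0],
    [0,0,0],
    [0,0,0],
    [0,0,0],
    [0,0,0.02],
    [0,0,0.02],
    [0,0,0.02],
    [0,0,0],
  ],
  jaw=[0.5,0.5,0.5,0.5,0.5,0.5,0.5,0.5,0.5,0.5],
)

```text
clock: 12.43
ee_pos: [0.5183, 0.0765, 0.0885]
orientation: [-179.7, -0.1, 98.8]
wrist_force: [-1.4, -0.5, 0.2]
finger_gap: 0.0426
grip_force: 0.0
```

```bash
python3 - <<'E'
from h import *
print(goto([.519,.072,.029]))
s=bot.grab_frame("side");f=bot.grab_frame("top")
V=np.zeros((400,800,3),np.uint8)
V[:,:400]=cv2.resize(s["pixels"][120:220,240:340],(400,400),interpolation=2)
V[:,400:]=cv2.resize(f["pixels"][190:290,230:330],(400,400),interpolation=2)
cv2.imwrite("pics/tab.png",V)
p=bot.get_state()["ee_pos"]
for sg in(1,-1):
    q=p+np.array([sg*.0215*np.cos(.148),sg*.0215*np.sin(.148),.039]); print(((proj(s,q)-[240,120])*4).round())
print(((proj(s,[.519,.072,.1])-[240,120])*4).round())
E
```

```text
('tool shift', array([-0.0045, -0.    ,  0.0595]), 'yaw', array([-1.7967e+02, -8.0000e-02,  9.8810e+01]), 'pos', array([0.5183, 0.0765, 0.0885]), 'q', array([ -4.6,  25.4,  87.7,   0. ,  67.2, -13.4]), 'gap', 0.0426, 't', 12.4333, 'F', array([-1.4, -0.5,  0.2]), 0.0)
[143. 179.]
[211. 175.]
[178. 222.]
```

View pics/tab.png

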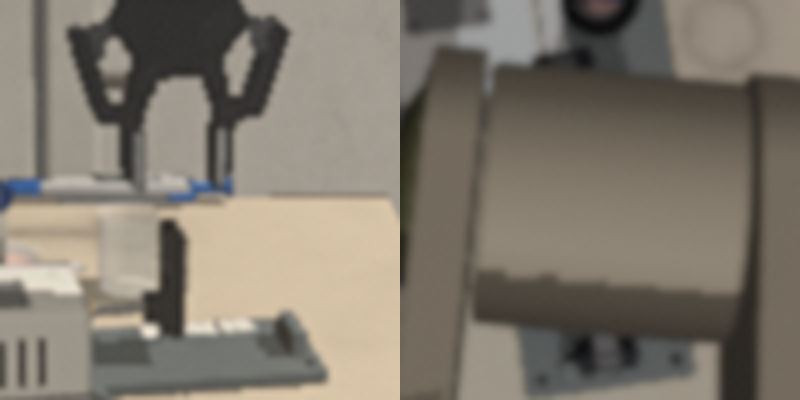

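The side view shows the finger tips at crop columns 140 and 219 (mid 180) and the tab at 174, so I'll shift 3 mm towards the housing, then go down and grip.

Emit:
servo_tool(
  twist=[
    [0,0,0.3],
    [0,0,0],
    [0,0,0],
    [0,0,0],
    [0,0,0],
    [0,0,0],
    [0,0,0],
    [0,0,0],
  ],
  translation=[
    [-0.0045,0.003,0],
    [0,0,0.01],
    [0,0,0.01],
    [0,0,0.01],
    [0,0,0.01],
    [0,0,0.01],
    [0,0,0.007],
    [0,0,0],
  ],
  jaw=[0.5,0.5,0.5,0.5,0.5,0.5,0.5,0.5],
)

```text
clock: 13.2
ee_pos: [0.524, 0.0714, 0.0341]
orientation: [-180.0, -0.0, 98.4]
wrist_force: [-0.5, 0.4, 1.0]
finger_gap: 0.0426
grip_force: 0.0
```

Emit:
servo_tool(
  twist=[
    [0,0,0],
    [0,0,0],
    [0,0,0],
    [0,0,0],
    [0,0,0],
    [0,0,0],
    [0,0,0],
    [0,0,0],
    [0,0,0],
    [0,0,0],
  ],
  translation=[
    [0,0,0],
    [0,0,0],
    [0,0,0],
    [0,0,0],
    [0,0,0],
    [0,0,0],
    [0,0,0],
    [0,0,0],
    [0,0,0],
    [0,0,0],
  ],
  jaw=[0.6,0.65,0.7,0.75,0.8,0.85,0.9,0.95,0.95,0.95],
  newtons=40,
)

```text
clock: 14.03
ee_pos: [0.5202, 0.0711, 0.0345]
orientation: [-179.6, -0.0, 98.5]
wrist_force: [-17.2, -4.9, 11.4]
finger_gap: 0.0111
grip_force: 41.3
```

```bash
python3 - <<'E'
from h import *
print(goto([.519,.072,.03]))
s=bot.grab_frame("side");f=bot.grab_frame("top")
V=np.zeros((400,800,3),np.uint8)
V[:,:400]=cv2.resize(s["pixels"][120:220,240:340],(400,400),interpolation=2)
V[:,400:]=cv2.resize(f["pixels"][190:290,230:330],(400,400),interpolation=2)
cv2.imwrite("pics/tab2.png",V)
E
```

```text
('tool shift', array([ 0.001 , -0.001 ,  0.0045]), 'yaw', array([-1.7955e+02, -1.0000e-02,  9.8490e+01]), 'pos', array([0.5202, 0.0711, 0.0345]), 'q', array([ -5.1,  29.6,  91.2,  -0.1,  59.6, -13.5]), 'gap', 0.0111, 't', 14.0333, 'F', array([-17.2,  -4.9,  11.4]), 41.3)
```

View pics/tab2.png

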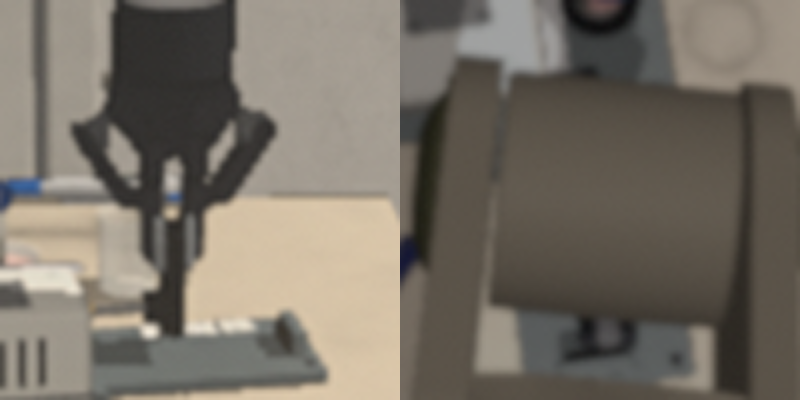

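The fingers grip the tab, centred, with the tip about 30 mm below its top. I'll record the tab's shut position in the side view, then pull.

```bash
cat >> h.py <<'E'
def tabcol(s,colguess):
    g=cv2.cvtColor(s["pixels"],cv2.COLOR_BGR2GRAY).astype(np.float32); out=[]
    for r in range(189,197):
        row=g[r,int(colguess)-9:int(colguess)+10]; d=np.clip(90-row,0,60); out.append((d*np.arange(len(row))).sum()/d.sum()+int(colguess)-9)
    return np.round(out,2)
E
python3 - <<'E'
from h import *
s=bot.grab_frame("side"); g=cv2.cvtColor(s["pixels"],cv2.COLOR_BGR2GRAY)
print(g[186:205:2,270:300])
u=np.array([np.cos(np.radians(8.5)),np.sin(np.radians(8.5)),0])
for P in ([.521,.072,.05],[.521,.072,.03]):
    print(proj(s,P),proj(s,P-.04*u))
E
```

```text
[[175 173 171 172 174 173 163 138 110 102  95  71  55  50  48  54  81 118
  159 186 193 194 195 194 194 195 195 195 195 195]
 [180 179 178 178 178 176 174 171 160 127  77  54  52  51  49  64 113 161
  188 195 195 195 195 196 195 195 195 195 195 196]
 [185 187 189 192 192 192 192 192 181 143  76  44  48  50  48  69 128 178
  196 197 196 195 196 197 196 196 196 197 197 196]
 [175 176 178 179 179 162 143 138 125  92  57  47  49  50  46  79 152 193
  199 197 196 196 195 196 196 197 196 197 198 198]
 [145 147 149 149 141 108  62  44  48  48  48  50  50  50  47  81 153 195
  198 195 195 194 194 195 196 195 196 197 196 197]
 [112 109 105 105 105  94  69  54  51  51  51  51  51  50  47  80 152 193
  199 197 196 195 196 195 196 195 196 196 195 195]
 [135 142 145 154 159 129  75  47  47  51  50  51  51  50  47  81 153 193
  197 195 194 194 194 192 192 193 193 192 194 196]
 [194 194 194 195 193 168 129 106  97  79  55  49  51  51  46  79 154 200
  205 200 199 206 205 179 174 201 211 209 211 215]
 [132 130 126 123 139 184 220 227 212 162  88  51  51  49  48  87 165 208
  214 218 214 214 216 197 168 171 192 201 188 183]
 [100  99  98  96 100 125 155 169 157 127 101  98  93  85  88  98 115 124
  124 123 120 122 125 126 121 117 118 120 118 118]]
[283.29931194 193.91100926] [298.59158705 193.00030996]
[283.16564674 201.14775276] [298.36399435 200.20512416]
```

Emit:
servo_tool(
  twist=[
    [0,0,0],
    [0,0,0],
    [0,0,0],
    [0,0,0],
    [0,0,0],
    [0,0,0],
    [0,0,0],
    [0,0,0],
    [0,0,0],
    [0,0,0],
    [0,0,0],
  ],
  translation=[
    [0,-0.004,-0.002],
    [0,-0.005,0],
    [0,-0.005,0],
    [0,-0.005,0],
    [0,-0.005,0],
    [0,-0.005,0],
    [0,-0.005,0],
    [0,-0.005,0],
    [0,-0.003,0],
    [0,0,0],
    [0,0,0],
  ],
  jaw=[0.95,0.95,0.95,0.95,0.95,0.95,0.95,0.95,0.95,0.95,0.95],
)

```text
clock: 15.1
ee_pos: [0.482, 0.0654, 0.0348]
orientation: [-179.9, -0.0, 98.4]
wrist_force: [7.3, 0.9, -23.2]
finger_gap: 0.0115
grip_force: 40.1
```

```bash
python3 - <<'E'
from h import *
print(goto([.4806,.0652,.03]))
s=bot.grab_frame("side"); g=cv2.cvtColor(s["pixels"],cv2.COLOR_BGR2GRAY)
print(g[186:205:2,280:316])
E
```

```text
('tool shift', array([-0.    , -0.0014,  0.0048]), 'yaw', array([-1.7993e+02, -4.0000e-02,  9.8440e+01]), 'pos', array([0.482 , 0.0654, 0.0348]), 'q', array([ -6.3,  26.4,  97.6,   0. ,  56.1, -14.7]), 'gap', 0.0115, 't', 15.1, 'F', array([  7.3,   0.9, -23.2]), 40.1)
[[193 193 193 193 193 193 193 193 193 193 195 194 181 148 110  87  70  56
   52  50  55  85 132 173 193 198 198 198 197 197 197 196 196 196 197 197]
 [194 195 195 194 194 194 194 194 195 194 194 198 196 176 123  66  47  51
   52  49  70 130 179 198 199 198 197 197 197 196 196 196 197 196 197 197]
 [195 196 195 195 195 195 196 196 197 197 195 194 194 173 122  65  48  50
   51  49  69 131 180 197 199 198 197 197 197 196 196 197 197 198 198 198]
 [198 198 198 199 198 199 199 199 200 186 143  93  80  74  60  51  51  50
   52  49  70 130 180 198 199 197 197 198 197 198 197 198 197 198 199 199]
 [171 171 172 172 169 165 165 164 160 145 108  66  49  51  52  53  52  52
   52  49  70 132 181 198 197 197 198 197 198 197 198 197 198 197 198 198]
 [105 105 108 107 106 105 105 109 108 105  92  70  53  51  53  53  53  52
   52  49  82 156 195 199 198 197 197 198 199 197 196 194 194 197 198 197]
 [167 169 174 173 173 174 178 182 182 170 128  72  48  49  50  50  51  52
   51  49  83 156 193 196 194 194 193 194 190 165 136 129 137 163 188 197]
 [193 196 201 207 207 201 200 203 205 200 188 180 178 144  83  53  52  52
   52  48  90 164 185 159 136 128 127 125 109  79  68  87 110 123 144 179]
 [192 216 219 205 188 188 200 209 213 218 215 217 217 184 120  85  83  74
   59  55  84 146 176 162 134 119 118 116  93  62  54  61  81 107 120 139]
 [115 126 124 111 101 101 100 101 101  99  97 105 114 112 111 114 117 113
  109 108 112 117 117 110  94  87  86  87  81  68  57  55  64  84  96 101]]
```

From the side view the tab's right edge moved 14.96 px, where 15.25 px is 40 mm, so travel is about 39.2 mm. I'll pull 0.9 mm more and ease the vertical strain.

Emit:
servo_tool(
  twist=[
    [0,0,0],
    [0,0,0],
    [0,0,0],
    [0,0,0],
    [0,0,0],
    [0,0,0],
  ],
  translation=[
    [0,-0.0009,0.0012],
    [0,0,0],
    [0,0,0],
    [0,0,0],
    [0,0,0],
    [0,0,0],
  ],
  jaw=[0.95,0.95,0.95,0.95,0.95,0.95],
)

```text
clock: 15.65
ee_pos: [0.4823, 0.0654, 0.0347]
orientation: [179.9, -0.0, 98.4]
wrist_force: [7.8, 2.1, -13.8]
finger_gap: 0.0114
grip_force: 41.6
```

```bash
python3 - <<'E'
from h import *
print(goto([.4806,.0652,.03]))
s=bot.grab_frame("side"); g=cv2.cvtColor(s["pixels"],cv2.COLOR_BGR2GRAY)
print(g[[190,196],296:306])
f=bot.grab_frame("top")
V=np.zeros((480,800,3),np.uint8)
V[:400,:400]=cv2.resize(s["pixels"][130:210,225:305],(400,400),interpolation=2)
V[:,405:795]=cv2.resize(f["pixels"][162:282,240:337],(390,480),interpolation=2)
cv2.imwrite("pics/end.png",V)
E
```

```text
('tool shift', array([ 0.0001, -0.0017,  0.0047]), 'yaw', array([ 1.799e+02, -1.000e-02,  9.844e+01]), 'pos', array([0.4823, 0.0654, 0.0347]), 'q', array([ -6.3,  26.4,  97.7,   0. ,  55.8, -14.7]), 'gap', 0.0114, 't', 15.65, 'F', array([  7.8,   2.1, -13.8]), 41.6)
[[ 48  51  51  49  69 130 180 198 199 198]
 [ 52  52  53  47  84 157 196 200 198 197]]
```

View pics/end.png

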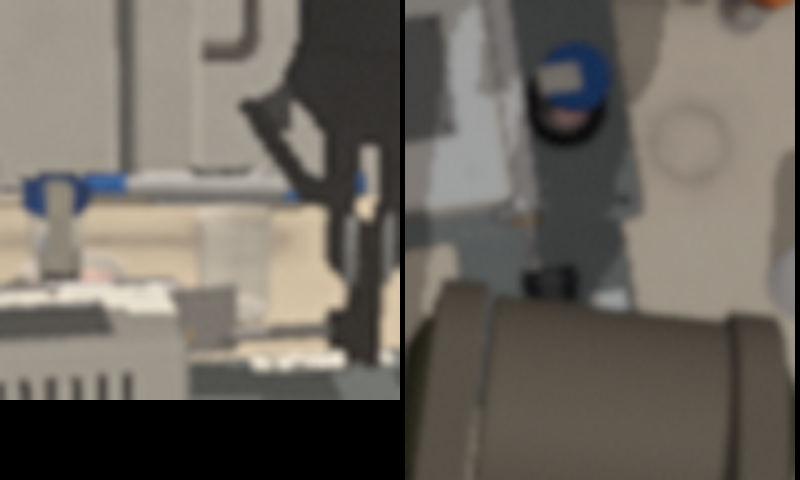

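The side view shows the seal strip centred on the cap facing the housing, consistent with about 98°. The tab did not move with the last nudge, so I'll pull a little more.

Emit:
servo_tool(
  twist=[
    [0,0,0],
    [0,0,0],
    [0,0,0],
    [0,0,0],
    [0,0,0],
    [0,0,0],
  ],
  translation=[
    [0,-0.001,0.0008],
    [0,0,0],
    [0,0,0],
    [0,0,0],
    [0,0,0],
    [0,0,0],
  ],
  jaw=[0.95,0.95,0.95,0.95,0.95,0.95],
)

```text
clock: 16.25
ee_pos: [0.4819, 0.0653, 0.0347]
orientation: [179.8, 0.0, 98.4]
wrist_force: [6.9, 3.3, -7.3]
finger_gap: 0.0114
grip_force: 42.6
```

```bash
python3 - <<'E'
from h import *
print(goto([.4806,.0652,.03]))
s=bot.grab_frame("side"); g=cv2.cvtColor(s["pixels"],cv2.COLOR_BGR2GRAY)
print(g[[190,196],296:306])
E
```

```text
('tool shift', array([ 0.0001, -0.0014,  0.0047]), 'yaw', array([179.8 ,   0.  ,  98.44]), 'pos', array([0.4819, 0.0653, 0.0347]), 'q', array([ -6.3,  26.4,  97.8,   0.1,  55.6, -14.8]), 'gap', 0.0114, 't', 16.25, 'F', array([ 6.9,  3.3, -7.3]), 42.6)
[[ 48  50  52  49  65 120 175 197 198 198]
 [ 52  52  52  50  69 129 179 197 198 197]]
```

Emit:
servo_tool(
  twist=[
    [0,0,0],
    [0,0,0],
    [0,0,0],
    [0,0,0],
    [0,0,0],
    [0,0,0],
    [0,0,0],
    [0,0,0],
    [0,0,0],
    [0,0,0],
    [0,0,0],
    [0,0,0],
  ],
  translation=[
    [0,-0.0003,0],
    [0,0,0],
    [0,0,0],
    [0,0,0],
    [0,0,0],
    [0,0,0],
    [0,0,0],
    [0,0,0],
    [0,0,0],
    [0,0,0],
    [0,0,0],
    [0,0,0],
  ],
  jaw=[0.95,0.95,0.95,0.95,0.95,0.95,0.95,0.95,0.95,0.95,0.95,0.95],
)

```text
clock: 17.3
ee_pos: [0.4816, 0.0653, 0.0346]
orientation: [179.8, 0.0, 98.4]
wrist_force: [6.8, 3.4, -7.0]
finger_gap: 0.0114
grip_force: 42.6
```

```bash
python3 - <<'E'
from h import *
s=bot.grab_frame("side"); g=cv2.cvtColor(s["pixels"],cv2.COLOR_BGR2GRAY).astype(float)
e=[np.interp(t,g[r,299:304],np.arange(299,304))-b for r,t,b in((190,124,285.93),(196,118,285.53))]; print(e)
print(goto([.4806,.0652,.03]))
if 14.9<np.mean(e)<15.7: print(bot.sign_off())
E
```

```text
[np.float64(15.336666666666645), np.float64(15.260322580645209)]
('tool shift', array([ 0.0001, -0.001 ,  0.0046]), 'yaw', array([179.8 ,   0.  ,  98.44]), 'pos', array([0.4816, 0.0652, 0.0346]), 'q', array([ -6.3,  26.3,  97.9,   0.1,  55.6, -14.8]), 'gap', 0.0111, 't', 17.35, 'F', array([ 6.4,  2.7, -7.1]), 42.6)
the job is handed in; nothing more can be done
None
```

I turned the tube's label to within about 2° of square to the window, left it standing released in the cup, and handed the job in holding the tab at the long mark (about 40 mm of travel in the side view, 39 mm by the arm's reading; the pointer itself was hidden).

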